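# Lock the returned-medicines box with its quarter-turn toggle

### The job

Lock the white returned-medicines box: lift the orange T-head toggle out of the stand, put its head lengthwise down through the middle of the slot in the box lid until its collar is on the lid, then give it a quarter turn (either way) so that the head locks across the slot, and let go of it. Leave the blue toggle parked in the stand.

Things in the scene. Friction and masses are not known exactly. Their poses are not given: they have to be found in the camera images.
- orange_toggle_grip (a point): Orange toggle, 90 to 180 g, upright (z up). Point: centre of its grip wing, 50 (x) x 16 (y) x 50 mm; grasp across y. Below the point: wing to 26 mm, round 64 mm collar 24-30 mm, 13 mm shaft, steel T-head 60 (x, like the wing) x 14 x 10 mm at 54-64 mm. Hangs by the collar in an open 80 x 34 mm slot of a fixed stand 55 mm high; 45 mm straight up frees it.
- lock_slot (a point): Centre of the slot at the lid's top face, on the fixed white box (200 x 180 x 90 mm high) with orange plate and stripes. Slot 80 (x) x 34 mm (y), z up; lid 10 mm thick, box empty below. Collar on the lid: orange point 30 mm above this one, head 14 mm clear of the lid's underside, free to turn. Locked: wing and head along this y.
- blue_toggle_grip (a point): Blue toggle, same size and shape as the orange one (point at the centre of its grip wing), hanging in the stand's other slot, 100 mm away. It belongs to another box: leave it.

How it is judged (in metres and radians):
On the way:
1. the orange toggle's head has gone lengthwise through the slot, its collar within 12 mm of the lid (z of orange_toggle_grip in the frame of lock_slot below 0.042 m and horizontal distance between orange_toggle_grip and lock_slot below 0.025 m and angle between the x axis of orange_toggle_grip and the x axis of lock_slot, either way round below 0.45 rad), for 0.1 s.
At the end, for the whole second after the job is handed in: The orange toggle rests by its collar on the lid (within 5 mm), upright, within 20 mm of the slot's centre, its wing and head within 17 degrees of square across the slot; the blue toggle is still within 30 mm of its start (z of orange_toggle_grip in the frame of lock_slot between 0.025 and 0.035 m and horizontal distance between orange_toggle_grip and lock_slot below 0.02 m and angle between the x axis of orange_toggle_grip and the y axis of lock_slot, either way round below 0.3 rad and angle between orange_toggle_grip's own z axis and vertical below 0.1 rad and distance of blue_toggle_grip from where it was at the start of the episode below 0.03 m); the robot touches nothing.
It fails at once if the blue toggle is moved from its place (30 mm) (distance of blue_toggle_grip from where it was at the start of the episode above 0.03 m).
It also fails if it takes over 45 s, if anything falls off the work surface, if the arm or the gripper's body presses on something with over 40 N, if the wrist force passes 120 N, or if a joint passes its speed limit or range.

### The arm

A 6-joint arm with a two-finger parallel gripper is mounted at the origin on the work surface. World frame = base frame: x ahead of the robot, y to its left, z up, the work surface at z = 0. Lengths are in mm, angles in rad, forces in N, time in s.
With the tool pointing down it reaches from about 350 to 775 mm from the base axis. Payload 7.3 kg.
Tool frame: the origin (TCP) lies between the finger pads; the fingertips stand 22 mm ahead of it and the grasp point (between the pads) lies 3 mm ahead of it (nose_length is the distance from the TCP to the fingertips, in mm); z points along the fingers, y is the direction in which the jaws open and shut (so a half turn about z gives the same grasp; the last joint's range is limited). The gripper opens to 92 mm and grips with 3 to 60 N. Pads are 19 mm wide; open, the fingers measure 130 mm over their backs; the gripper's body (75 mm by 190 mm) begins 47 mm behind the grasp point.
Start: joints at [-1.26, 0.342, 1.524, -0, 1.275, -0.146], TCP at [231.59, -471.178, 248.741] pointing down, gripper open.
Joint ranges: [-2.53, 2.53], [-0.77, 2.02], [0.04, 2.7], [-1, 4.14], [0.28, 2.66], [-3.11, 3.11]. Speed limits (rad/s): [2.57, 2.57, 3.14, 3.14, 3.14, 3.14].

### API

Orientations are given as [roll, pitch, yaw] about the fixed x, y, z axes, in that order (R = Rz(yaw) Ry(pitch) Rx(roll)).
In Python, from plant import get_obs, capture, close_job, nose_length gives the robot as it stands.
- The arm moves only by the tool step_arm, never from a script. Its argument "increments" is text: rows parted by semicolons, each of 7 numbers parted by spaces: the turn, a rotation vector about the tool's x, y, z in rad, then the shift along the tool's x, y, z in mm, then the opening, from -1 (shut) to 1 (fully open). A call has 1 to 20 rows; each row is the pose to reach, as a shift and turn from the pose commanded when the call began, along the tool's axes at that moment; what a row does not reach only later rows make up. A row lasts 1/8 s, in which the tool goes at most 62.5 mm and 10.7 degrees, less where a joint would pass 70% of its speed; a pose out of reach is approached as far as the arm can. A call with a gripper value outside its range is refused whole. The fingers move at their own pace and stop on an object; the grip force is fixed at half the most. Time passes only in rows, so rows that repeat a pose let the fingers close. It gives the time, the measured TCP pose, the force and the opening at its end, in the units of the state.
- get_obs(): the state, without advancing time (a new reading comes with each control period).
- capture(name): name is "side" or "top"; returns a dict with "frame" (384x512x3 uint8, red, green, blue), "K" (3x3 intrinsics, pixels), "distortion" ([k1, k2, p1, p2, k3] as OpenCV has them; the pictures are not rectified), "extrinsics" (4x4, takes a point from world to camera coordinates). Camera axes: x right, y down, z forward; pixel columns grow to the right and rows downward; lengths in mm; the calibration is good to about 2 mm. A picture is of the moment at which its call begins. There is no depth.
- close_job(): hands the job in, once; it reports no verdict.
The state is a dict: "time": time; "joint_positions": joint angles; "dq": joint speeds; "tau": joint torques, N m; "tool_pos": TCP position; "tcp_rot": TCP orientation; "contact_force": force on the tool from outside, world axes, zero at the start; "moment": the same for the moment, N m; "grip_width": finger opening in mm.
Only numpy, scipy, OpenCV 4.12 (cv2) and the standard library are available. Lean on these libraries where they do the work, as an engineer would, in place of code of your own. Each camera call takes 0.05 s, during which the arm holds its last target.

## Working session

There is one attempt and no reset: what is moved stays moved. The work goes in short steps, Python scripts to look and compute and a tool call to move; the robot and the scene stay as the last step left them, time stands still between calls to the robot, and variables do not carry over. Pictures are saved under pics/ and viewed, and the job is handed in when it is done.

Besides the shell and the picture viewer there is one more tool, called after "Emit:" by a JSON object that holds its "name" and its "arguments", one argument or row to a line. step_arm: Moves the arm, as the interface text tells. Its arguments: {"type":"object","properties":{"increments":{"type":"string"}},"required":["increments"]}

```bash
mkdir -p pics; ls
python3 - <<'E'
from plant import *
import cv2,pickle
print(get_obs())
for n in("side","top"):
    c=capture(n); pickle.dump(c,open(f"{n}0.pkl","wb")); cv2.imwrite(f"pics/{n}0.png",c["frame"][:,:,::-1]); print(c["K"],c["distortion"],c["extrinsics"])
E
```

```text
pics
{'time': 0.0, 'joint_positions': array([-1.25999239e+00,  3.42720953e-01,  1.52497782e+00,  7.16485004e-06,
        1.27541334e+00, -1.46020503e-01]), 'dq': array([ 0.00120861, -0.00036947,  0.00064449,  0.0004724 ,  0.00027196,
       -0.00207355]), 'tau': array([ 1.88195205e-03, -4.31233013e+01, -2.44226950e+01,  7.18786893e-02,
        5.58695721e-02, -1.16204092e-04]), 'tool_pos': array([ 231.47844402, -470.81246776,  248.05954032]), 'tcp_rot': array([-3.14009036e+00, -2.27863696e-04,  4.56822174e-01]), 'contact_force': array([ 0.08978701, -0.1752465 , -0.03340376]), 'moment': array([ 0.0115422 , -0.02422904, -0.03534051]), 'grip_width': 91.77314958719016}
[[414.93962504   0.         246.58856568]
 [  0.         414.93962504 195.22953252]
 [  0.           0.           1.        ]] [0.02826042 0.         0.         0.         0.        ] [[-7.89427168e-01 -6.13696835e-01 -1.34514183e-02  4.30133047e+02]
 [-3.66017595e-01  4.88191310e-01 -7.92275435e-01  2.73427220e+02]
 [ 4.92783792e-01 -6.20520297e-01 -6.10015324e-01  6.88276223e+02]
 [ 0.00000000e+00  0.00000000e+00  0.00000000e+00  1.00000000e+00]]
[[417.43965895   0.         253.42100452]
 [  0.         417.43965895 188.28501629]
 [  0.           0.           1.        ]] [0.02469452 0.         0.         0.         0.        ] [[-8.40456408e-03 -9.99948603e-01  5.67049789e-03  2.73102157e+00]
 [-9.93854319e-01  7.72713948e-03 -1.10425925e-01  5.12664346e+02]
 [ 1.10376433e-01 -6.56373058e-03 -9.93868181e-01  9.21728186e+02]
 [ 0.00000000e+00  0.00000000e+00  0.00000000e+00  1.00000000e+00]]
```

View pics/top0.png

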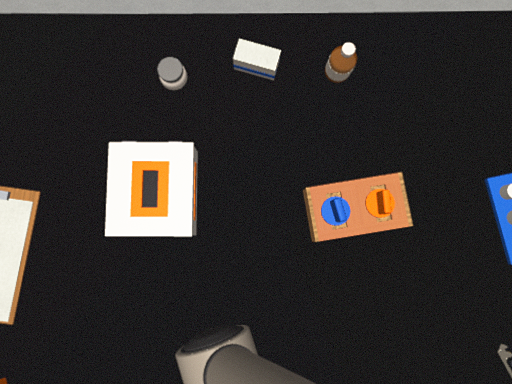

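View pics/side0.png

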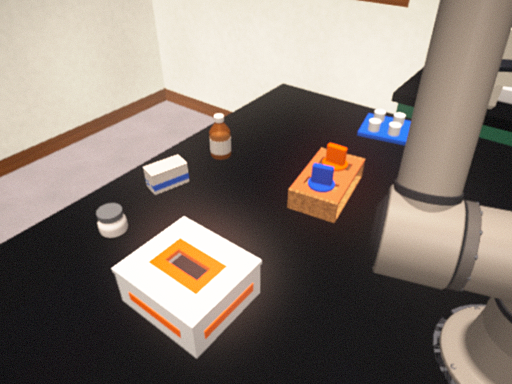

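Top view: box with its slot at about (150,188), blue toggle at (336,211), orange toggle at (381,203) in the stand. I'll enlarge them.

```bash
cat > h.py <<'E'
import cv2,pickle,numpy as np
def crop(n,src,x0,y0,w,h,s):
    c=pickle.load(open(src,"rb")); im=c["frame"][y0:y0+h,x0:x0+w,::-1]
    cv2.imwrite(f"pics/{n}.png",cv2.resize(im,None,fx=s,fy=s,interpolation=cv2.INTER_CUBIC))
def ray(src,uv):
    c=pickle.load(open(src,"rb")) if isinstance(src,str) else src
    K,d,E=map(np.array,(c["K"],c["distortion"],c["extrinsics"]))
    p=cv2.undistortPoints(np.array([[uv]],float),K,d)[0,0]
    R=E[:3,:3]; o=-R.T@E[:3,3]; return o,R.T@np.array([p[0],p[1],1])
def onz(src,uv,z):
    o,d=ray(src,uv); return o+d*(z-o[2])/d[2]
def proj(src,P):
    c=pickle.load(open(src,"rb")) if isinstance(src,str) else src
    E=np.array(c["extrinsics"]); return cv2.projectPoints(np.array(P,float).reshape(-1,3),cv2.Rodrigues(E[:3,:3])[0],E[:3,3],c["K"],np.array(c["distortion"]))[0][:,0]
E
python3 - <<'E'
from h import *
crop("t_st","top0.pkl",300,165,120,85,6)
crop("t_bx","top0.pkl",95,130,110,115,5)
crop("s_st","side0.pkl",280,130,100,95,6)
crop("s_bx","side0.pkl",105,210,165,140,4)
E
```

```text
(no output)
```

View pics/t_st.png

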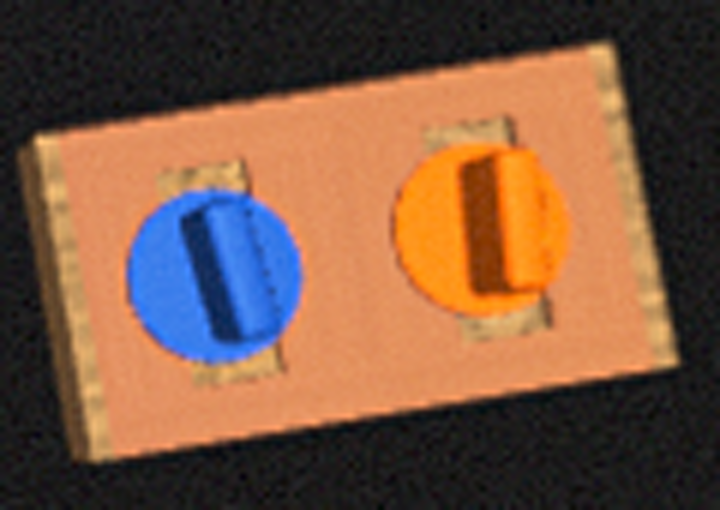

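View pics/t_bx.png

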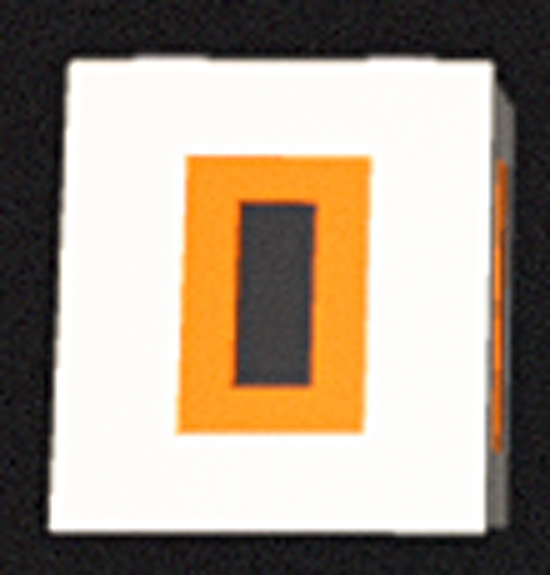

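View pics/s_st.png

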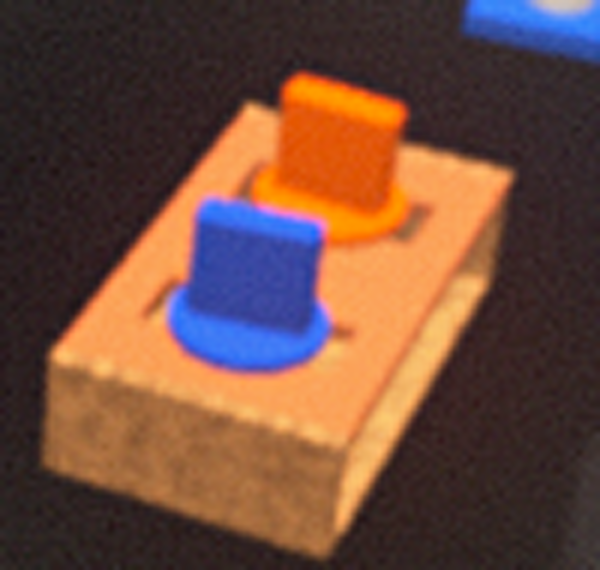

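View pics/s_bx.png

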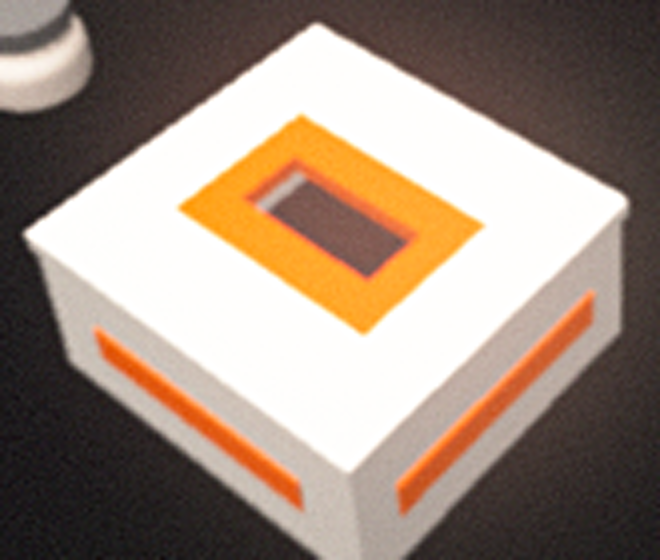

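Run:
```python
from h import *
def T(p,s,x0,y0): return [(p[0]+.5)/s-.5+x0,(p[1]+.5)/s-.5+y0]
ts=lambda p:T(p,6,300,165); tb=lambda p:T(p,5,95,130); ss=lambda p:T(p,6,280,130); sb=lambda p:T(p,4,105,210)
f=lambda a:np.round(a,1)
S,Tp="side0.pkl","top0.pkl"
def quad(src,ps,z):
    q=np.array([onz(src,p,z) for p in ps])
    e=[np.linalg.norm(q[i]-q[(i+1)%4]) for i in range(4)]
    m=lambda i,j:(q[i]+q[j])/2
    d=m(0,1)-m(2,3); d2=m(3,0)-m(1,2)
    print("  c",f(q.mean(0)),"edges",f(e),"ang01-23 deg",f(np.degrees(np.arctan2(d[1],d[0]))),f(np.degrees(np.arctan2(d2[1],d2[0]))))
print("orange collar top",f(onz(Tp,ts((482,230)),61)),"diam pts",f(onz(Tp,ts((394,230)),61)-onz(Tp,ts((570,230)),61)))
print("blue",f(onz(Tp,ts((214,275)),61)))
print("orange wing top"); quad(Tp,[ts(p) for p in[(497,155),(540,150),(552,288),(505,293)]],110)
print("blue wing top"); quad(Tp,[ts(p) for p in[(208,205),(245,198),(283,335),(240,342)]],110)
print("stand"); quad(Tp,[ts(p) for p in[(38,133),(612,43),(678,365),(95,462)]],55)
print("slot/plate/lid top")
quad(Tp,[tb(p) for p in[(240,203),(316,203),(310,385),(233,385)]],90)
quad(Tp,[tb(p) for p in[(186,156),(371,156),(362,433),(177,433)]],90)
quad(Tp,[tb(p) for p in[(70,60),(493,62),(485,532),(48,532)]],90)
print("slot/plate/lid side")
quad(S,[sb(p) for p in[(247,198),(297,160),(415,237),(370,278)]],90)
quad(S,[sb(p) for p in[(180,208),(300,115),(484,225),(364,333)]],90)
quad(S,[sb(p) for p in[(24,234),(315,23),(628,203),(349,472)]],90)
print("orange wing side"); quad(S,[ss(p) for p in[(285,92),(297,72),(408,102),(403,122)]],110)
print("collar side",f(onz(S,ss((330,202)),61)))
```

```text
orange collar top [ 474.7 -277.7   61. ] diam pts [ 0.5 64.   0. ]
blue [ 459.  -179.6   61. ]
orange wing top
  c [ 474.  -276.9  110. ] edges [15.  47.8 16.3 47.8] ang01-23 deg 1.6 95.9
blue wing top
  c [ 458. -180.  110.] edges [13.1 48.7 15.  48.2] ang01-23 deg 12.6 99.5
stand
  c [ 468.3 -233.    55. ] edges [215.3 120.2 215.8 121.8] ang01-23 deg 8.6 98.7
slot/plate/lid top
  c [507.5 219.3  90. ] edges [32.3 77.7 32.4 77.7] ang01-23 deg -0.9 89.6
  c [507.5 219.6  90. ] edges [ 78.7 118.3  77.5 118.1] ang01-23 deg -0.8 89.6
  c [507.5 219.3  90. ] edges [180.8 200.8 182.1 201. ] ang01-23 deg -0.7 89.4
slot/plate/lid side
  c [507.6 219.5  90. ] edges [31.  76.2 29.3 77.4] ang01-23 deg -1.2 89.5
  c [508.1 219.3  90. ] edges [ 76.  116.7  76.6 115.6] ang01-23 deg -0.6 89.7
  c [508.4 219.8  90. ] edges [181.7 202.8 178.6 201.1] ang01-23 deg -0.9 89.5
orange wing side
  c [ 473.7 -276.8  110. ] edges [17.7 48.5 16.3 50.3] ang01-23 deg 7.4 106.4
collar side [ 473.1 -272.4   61. ]
```

```bash
cat >> h.py <<'E'
from scipy.spatial.transform import Rotation as Ro
def go(P,yawdeg):
    from plant import get_obs
    o=get_obs(); R=Ro.from_euler("xyz",o["tcp_rot"]); 
    Rt=Ro.from_euler("xyz",[np.pi,0,np.radians(yawdeg)])
    print("t",round(o["time"],2),"pos",np.round(o["tool_pos"],1),"rpy deg",np.round(np.degrees(o["tcp_rot"]),2),"F",np.round(o["contact_force"],1),"M",np.round(o["moment"],2),"w",round(o["grip_width"],1),"j6",round(o["joint_positions"][5],2))
    print("rotvec",np.round((R.inv()*Rt).as_rotvec(),4),"shift",np.round(R.inv().apply(np.array(P)-o["tool_pos"]),1))
E
python3 -c "
from h import *
go([474.3,-277,180],3)"
```

```text
t 0.1 pos [ 231.5 -470.9  248.1] rpy deg [-1.7992e+02 -1.0000e-02  2.6170e+01] F [-0.5  0.3 -1.1] M [-0.01 -0.02  0.  ] w 92.0 j6 -0.15
rotvec [-1.400e-03  1.000e-04  4.044e-01] shift [303.4 -66.8  68.3]
```

Emit:
{"name": "step_arm", "arguments": {
  "increments": "0 0 0.05 38 -8 8 0.1; 0 0 0.1 76 -17 17 0.1; 0 0 0.15 114 -25 25 0.1; 0 0 0.2 152 -33 34 0.1; 0 0 0.25 190 -42 42 0.1; 0 0 0.3 228 -50 51 0.1; 0 0 0.35 265 -58 60 0.1; 0 0 0.404 303.4 -66.8 68.3 0.1; 0 0 0.404 303.4 -66.8 68.3 0.1; 0 0 0.404 303.4 -66.8 68.3 0.1"
}}

```text
time: 1.35
tool_pos: [474.0, -277.6, 180.2]
tcp_rot: [-3.142, 0.001, 0.054]
contact_force: [-0.1, 0.2, 0.5]
grip_width: 50.1
```

Run:
```python
from h import *
from plant import *
go([474.3,-277,93],3)
for n in("side","top"):
    c=capture(n); pickle.dump(c,open(f"{n}1.pkl","wb"))
crop("s1","side1.pkl",260,60,130,165,3.5)
crop("t1","top1.pkl",290,140,150,120,4)
```

```text
t 1.35 pos [ 474.  -277.6  180.2] rpy deg [-1.80e+02  4.00e-02  3.08e+00] F [-0.1  0.2  0.5] M [0.01 0.05 0.01] w 50.1 j6 0.85
rotvec [-0.0001  0.0008  0.0014] shift [ 0.4 -0.6 87.2]
```

View pics/s1.png

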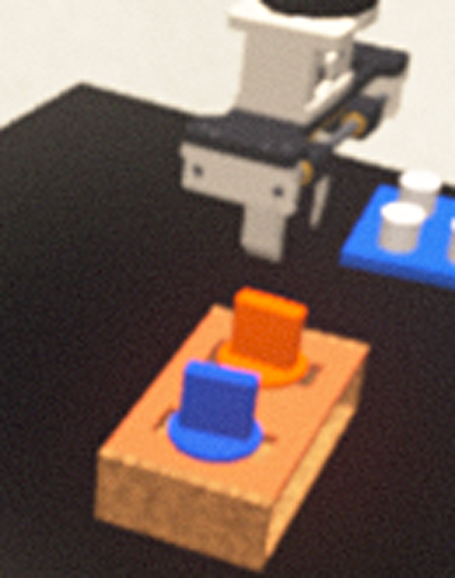

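View pics/t1.png

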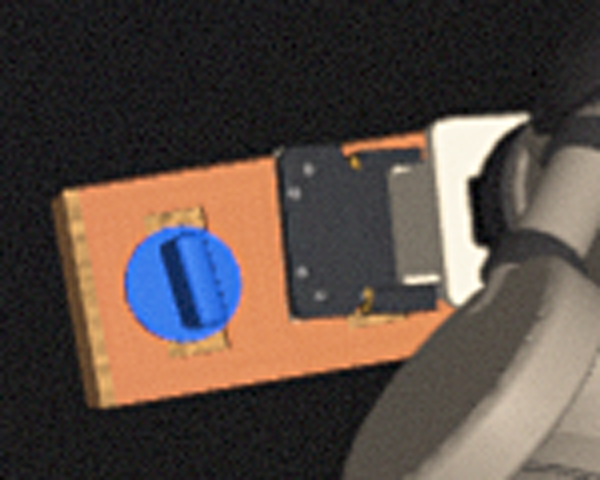

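The gripper hangs squarely over the orange wing with both fingers clear of the blue toggle. I'll descend and close.

Emit:
{"name": "step_arm", "arguments": {
  "increments": "0 0 0 0.4 -0.6 20 0.1; 0 0 0 0.4 -0.6 40 0.1; 0 0 0 0.4 -0.6 60 0.1; 0 0 0 0.4 -0.6 76 0.1; 0 0 0 0.4 -0.6 87 0.1; 0 0 0 0.4 -0.6 87 0.1; 0 0 0 0.4 -0.6 87 -1; 0 0 0 0.4 -0.6 87 -1; 0 0 0 0.4 -0.6 87 -1; 0 0 0 0.4 -0.6 87 -1; 0 0 0 0.4 -0.6 87 -1; 0 0 0 0.4 -0.6 87 -1"
}}

```text
time: 2.95
tool_pos: [474.9, -277.0, 93.7]
tcp_rot: [3.141, -0.0, 0.053]
contact_force: [-0.3, -1.4, 3.1]
grip_width: 15.9
```

Run:
```python
from h import *
from plant import *
go([474.3,-277,188],3)
for n in("side","top"):
    c=capture(n); pickle.dump(c,open(f"{n}2.pkl","wb"))
crop("s2","side2.pkl",260,60,130,165,3.5)
```

```text
t 2.95 pos [ 474.9 -277.    93.7] rpy deg [ 1.7997e+02 -2.0000e-02  3.0200e+00] F [-0.3 -1.4  3.1] M [0.03 0.03 0.04] w 15.9 j6 0.85
rotvec [ 0.0005 -0.0004  0.0004] shift [ -0.6   0.  -94.3]
```

View pics/s2.png

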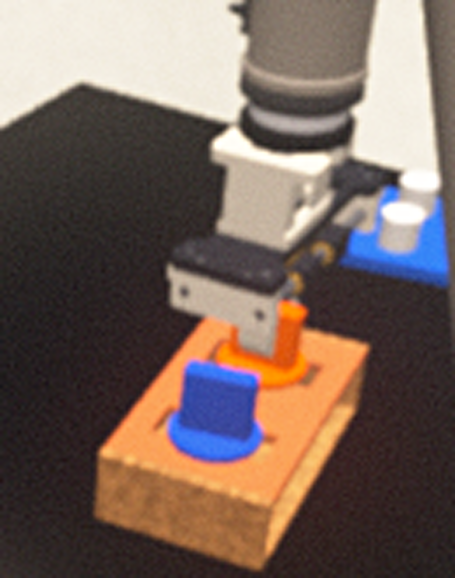

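Emit:
{"name": "step_arm", "arguments": {
  "increments": "0 0 0 0 0 -8 -1; 0 0 0 0 0 -20 -1; 0 0 0 0 0 -36 -1; 0 0 0 0 0 -52 -1; 0 0 0 0 0 -75 -1; 0 0 0 0 0 -100 -1; 0 0 0 0 0 -120 -1; 0 0 0 0 0 -130 -1; 0 0 0 0 0 -130 -1"
}}

```text
time: 4.18
tool_pos: [475.0, -276.9, 224.2]
tcp_rot: [3.14, -0.001, 0.053]
contact_force: [0.2, -0.7, -2.1]
grip_width: 16.4
```

Run:
```python
from h import *
from plant import *
go([507.7,219.4,224],-0.8)
for n in("side","top"):
    c=capture(n); pickle.dump(c,open(f"{n}3.pkl","wb"))
crop("s3","side3.pkl",260,20,140,200,3)
```

```text
t 4.17 pos [ 475.  -276.9  224.2] rpy deg [ 1.7994e+02 -7.0000e-02  3.0300e+00] F [ 0.2 -0.7 -2.1] M [ 0.04  0.03 -0.02] w 16.4 j6 0.85
rotvec [ 0.0011 -0.0012  0.0668] shift [ 5.890e+01 -4.939e+02 -2.000e-01]
```

View pics/s3.png

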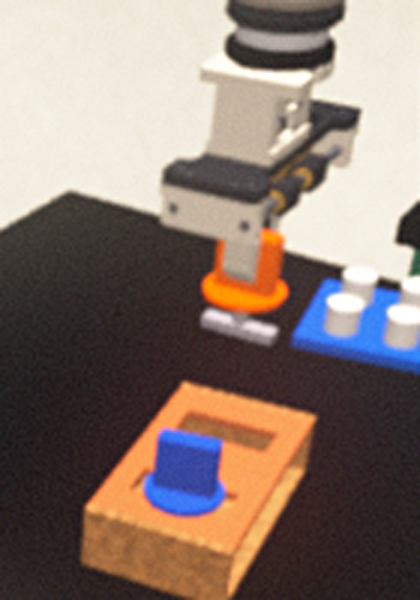

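The orange toggle hangs upright in the jaws, out of the stand, and the blue one is undisturbed. I'll carry it across to above the box.

Emit:
{"name": "step_arm", "arguments": {
  "increments": "0 0 0.005 2.4 -20 0 -1; 0 0 0.01 6 -50 0 -1; 0 0 0.015 10.7 -90 0 -1; 0 0 0.02 15.5 -130 0 -1; 0 0 0.03 20.3 -170 0 -1; 0 0 0.035 25 -210 0 -1; 0 0 0.04 29.8 -250 0 -1; 0 0 0.045 34.6 -290 0 -1; 0 0 0.05 39.4 -330 0 -1; 0 0 0.055 44.1 -370 0 -1; 0 0 0.06 48.9 -410 0 -1; 0 0 0.065 53.7 -450 0 -1; 0 0 0.067 57.3 -480 0 -1; 0 0 0.067 58.9 -493.9 0 -1; 0 0 0.067 58.9 -493.9 0 -1; 0 0 0.067 58.9 -493.9 0 -1"
}}

```text
time: 6.28
tool_pos: [507.3, 218.7, 223.2]
tcp_rot: [3.141, 0.0, -0.015]
contact_force: [-0.4, -0.0, -1.5]
grip_width: 15.5
```

Run:
```python
from h import *
from plant import *
go([507.7,219.4,180],-0.8)
for n in("side","top"):
    c=capture(n); pickle.dump(c,open(f"{n}4.pkl","wb"))
crop("s4","side4.pkl",90,60,190,210,3)
crop("t4","top4.pkl",80,110,160,140,4)
```

```text
t 6.28 pos [507.3 218.7 223.2] rpy deg [ 1.7996e+02  3.0000e-02 -8.5000e-01] F [-0.4 -0.  -1.5] M [0.03 0.04 0.04] w 15.5 j6 1.85
rotvec [ 0.0007  0.0005 -0.0009] shift [ 0.4 -0.7 43.2]
```

View pics/s4.png

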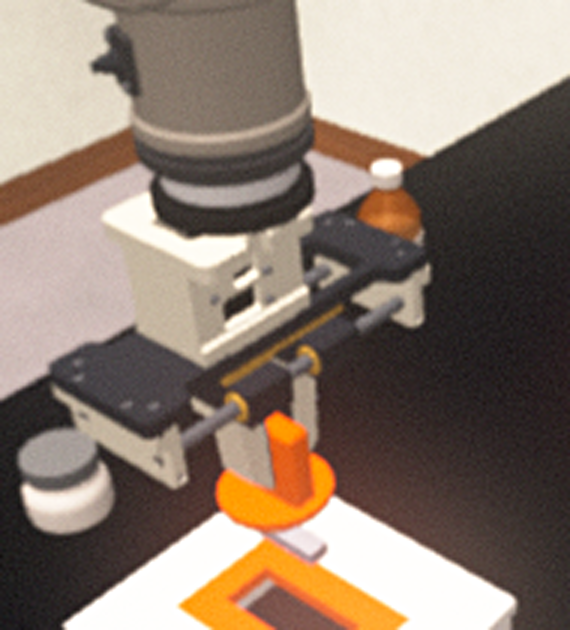

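View pics/t4.png

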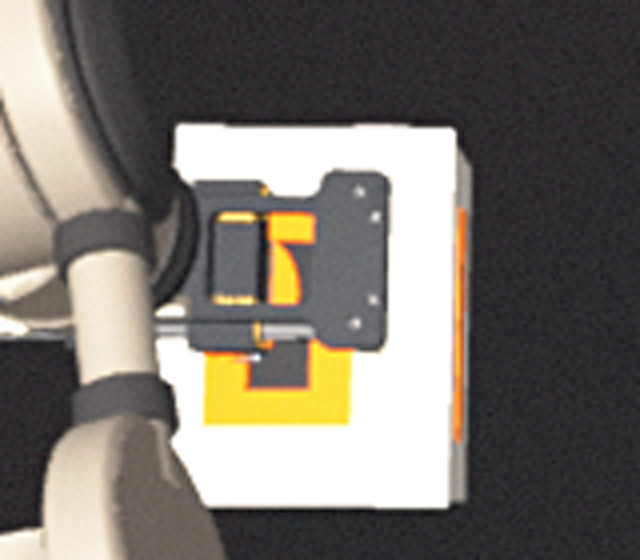

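Run:
```python
from h import *
P=np.array([507.3,218.7,223.2-8])
t=np.linspace(0,2*np.pi,60)
a=np.radians(-.85); ex=np.array([np.cos(a),np.sin(a),0]); ey=np.array([-ex[1],ex[0],0])
im=cv2.imread("pics/s4.png")
dr=lambda pts,c:[cv2.circle(im,tuple(int(v) for v in np.round(((q-[90,60])+.5)*3-.5)),1,c,-1) for q in proj("side4.pkl",pts)]
dr([P+32*np.cos(s)*ex+32*np.sin(s)*ey+[0,0,-24] for s in t],(255,0,0))
for z in(-54,-64): dr([P+30*i*ex+7*j*ey+[0,0,z] for i in np.linspace(-1,1,21) for j in(-1,1)],(0,255,0))
dr([P+25*i*ex+8*j*ey+[0,0,25] for i in np.linspace(-1,1,21) for j in(-1,1)],(0,0,0))
dr([[507.7,219.4,90]+40*i*ex+17*j*ey for i in np.linspace(-1,1,21) for j in(-1,1)],(0,255,0))
cv2.imwrite("pics/s4o.png",im)
```

```text
(no output)
```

View pics/s4o.png

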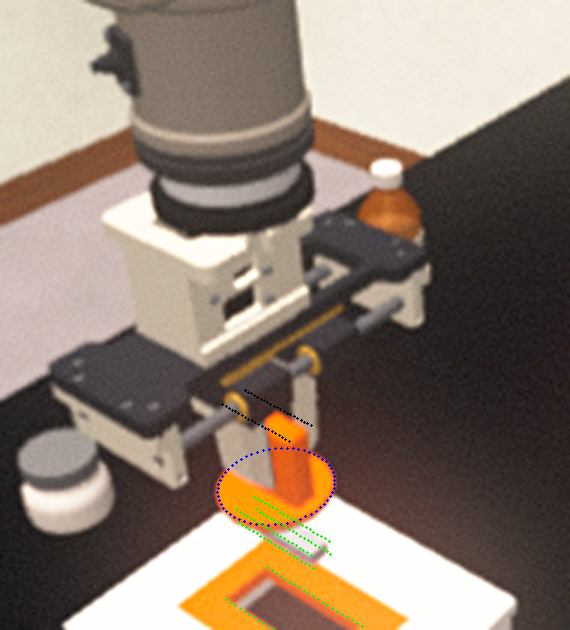

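Run:
```python
from h import *
crop("s4z","side4.pkl",150,180,65,75,8)
crop("s3z","side3.pkl",318,90,50,55,10)
```

```text
(no output)
```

View pics/s4z.png

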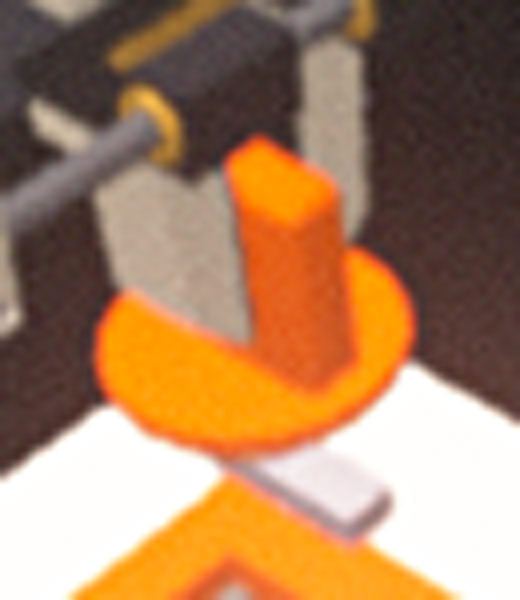

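View pics/s3z.png

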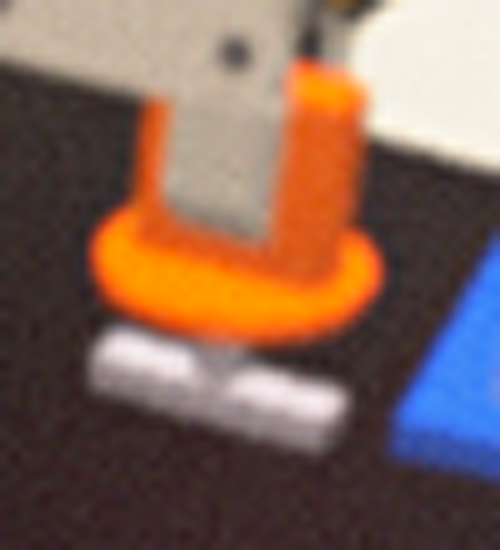

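Run:
```python
from h import *
P=np.array([507.3,218.7,215.2])
a=np.radians(-.85); ex=np.array([np.cos(a),np.sin(a),0]); ey=np.array([-ex[1],ex[0],0])
z=lambda q:np.round(((proj("side4.pkl",[q])[0]-[150,180])+.5)*8-.5)
for n,i,j,k in[("wingtop near +y",-25,8,25),("wingtop near -y",-25,-8,25),("headtop near+y",-30,7,-54),("headtop near-y",-30,-7,-54),("headbot near+y",-30,7,-64),("headbot near-y",-30,-7,-64),("collar left",0,32,-24),("wingbase near+y",-25,8,-24),("wingbase near-y",-25,-8,-24)]:
    print(n,z(P+i*ex+j*ey+np.array([0,0,k])))
t=np.linspace(0,6.28,80);E=np.array([z(P+32*np.cos(s)*ex+32*np.sin(s)*ey+[0,0,-24]) for s in t]);print(E.min(0),E.max(0))
E=np.array([z(P+32*np.cos(s)*ex+32*np.sin(s)*ey+[0,0,-30]) for s in t]);print(E.min(0),E.max(0))
```

```text
wingtop near +y [291. 216.]
wingtop near -y [350. 175.]
headtop near+y [351. 520.]
headtop near-y [398. 483.]
headbot near+y [355. 555.]
headbot near-y [402. 517.]
collar left [142. 417.]
wingbase near+y [316. 405.]
wingbase near-y [372. 363.]
[100. 235.] [413. 440.]
[104. 257.] [415. 462.]
```

The toggle matches its predicted outline to within about a pixel, upright and lined up with the slot. I'll lower it through.

Emit:
{"name": "step_arm", "arguments": {
  "increments": "0 0 0 0.2 -0.4 12 -1; 0 0 0 0.4 -0.7 26 -1; 0 0 0 0.4 -0.7 40 -1; 0 0 0 0.4 -0.7 52 -1; 0 0 0 0.4 -0.7 64 -1; 0 0 0 0.4 -0.7 76 -1; 0 0 0 0.4 -0.7 84 -1; 0 0 0 0.4 -0.7 90 -1; 0 0 0 0.4 -0.7 92 -1; 0 0 0 0.4 -0.7 92 -1; 0 0 0 0.4 -0.7 92 -1"
}}

```text
time: 7.75
tool_pos: [508.2, 220.3, 131.8]
tcp_rot: [-3.141, -0.001, -0.014]
contact_force: [-0.1, 0.3, -1.4]
grip_width: 15.8
```

Run:
```python
from h import *
from plant import *
go([507.7,219.4,128],-0.8)
for n in("side","top"):
    c=capture(n); pickle.dump(c,open(f"{n}5.pkl","wb"))
crop("s5","side5.pkl",100,170,170,150,4)
```

```text
t 7.75 pos [508.2 220.3 131.8] rpy deg [-1.7999e+02 -5.0000e-02 -8.2000e-01] F [-0.1  0.3 -1.4] M [ 0.12 -0.02  0.01] w 15.8 j6 1.86
rotvec [-0.0001 -0.0008 -0.0003] shift [-0.5  0.9  3.8]
```

View pics/s5.png

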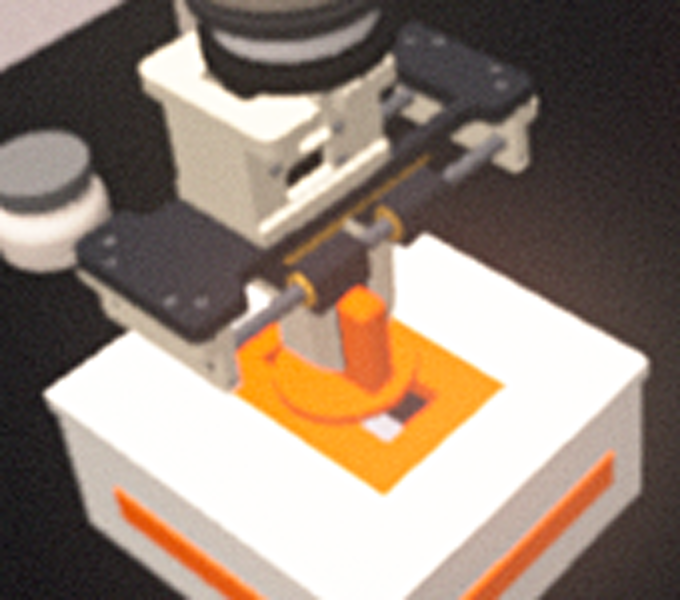

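The head is down through the slot and the collar is a few mm off the lid; there is no contact force yet. I'll lower it the rest.

Emit:
{"name": "step_arm", "arguments": {
  "increments": "0 0 0 -0.5 0.8 1 -1; 0 0 0 -0.5 0.8 2 -1; 0 0 0 -0.5 0.8 3 -1; 0 0 0 -0.5 0.8 3 -1; 0 0 0 -0.5 0.8 3 -1"
}}

```text
time: 8.48
tool_pos: [507.4, 219.4, 128.7]
tcp_rot: [3.142, -0.0, -0.014]
contact_force: [-2.4, -1.2, 3.8]
grip_width: 16.2
```

Run:
```python
from h import *
go([507.7,219.4,128],-0.8)
```

```text
t 8.47 pos [507.4 219.4 128.7] rpy deg [ 1.7999e+02 -1.0000e-02 -8.1000e-01] F [-2.4 -1.2  3.8] M [-0.1   0.34 -0.  ] w 16.2 j6 1.85
rotvec [ 0.0001 -0.0002 -0.0002] shift [0.3 0.  0.7]
```

Lightly touching at the expected height. Now the quarter turn, about tool z in the negative direction, since joint 6 has range that way.

Emit:
{"name": "step_arm", "arguments": {
  "increments": "0 0 -0.06 0.3 0 -0.5 -1; 0 0 -0.18 0.3 0 -0.5 -1; 0 0 -0.31 0.3 0 -0.5 -1; 0 0 -0.44 0.3 0 -0.5 -1; 0 0 -0.57 0.3 0 -0.5 -1; 0 0 -0.7 0.3 0 -0.5 -1; 0 0 -0.83 0.3 0 -0.5 -1; 0 0 -0.96 0.3 0 -0.5 -1; 0 0 -1.09 0.3 0 -0.5 -1; 0 0 -1.22 0.3 0 -0.5 -1; 0 0 -1.35 0.3 0 -0.5 -1; 0 0 -1.47 0.3 0 -0.5 -1; 0 0 -1.571 0.3 0 -0.5 -1; 0 0 -1.571 0.3 0 -0.5 -1; 0 0 -1.571 0.3 0 -0.5 -1; 0 0 -1.571 0.3 0 -0.5 -1"
}}

```text
time: 10.48
tool_pos: [507.7, 219.4, 128.7]
tcp_rot: [-3.141, 0.0, 1.556]
contact_force: [0.9, -0.5, -1.7]
grip_width: 16.1
```

Run:
```python
from h import *
from plant import *
go([507.7,219.4,128],89.2)
for n in("side","top"):
    c=capture(n); pickle.dump(c,open(f"{n}6.pkl","wb"))
crop("s6","side6.pkl",80,130,190,190,3)
```

```text
t 10.47 pos [507.7 219.4 128.7] rpy deg [-1.7999e+02  1.0000e-02  8.9140e+01] F [ 0.9 -0.5 -1.7] M [-0.02 -0.15  0.04] w 16.1 j6 0.28
rotvec [-0.0002  0.0002 -0.0011] shift [0.  0.  0.7]
```

View pics/s6.png

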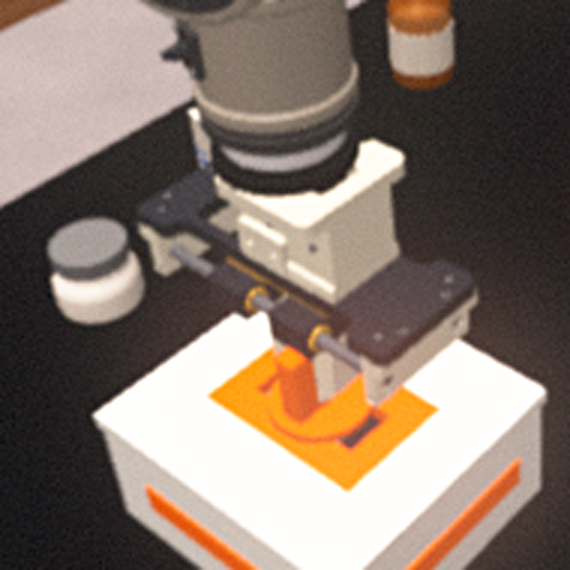

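The wing is now across the slot with the collar at the lid. I'll set it down the last fraction, open the jaws and rise.

Emit:
{"name": "step_arm", "arguments": {
  "increments": "0 0 0 0 0 0.5 -1; 0 0 0 0 0 0.5 -0.3; 0 0 0 0 0 0.5 0; 0 0 0 0 0 0.5 0.1; 0 0 0 0 0 0.5 0.1; 0 0 0 0 0 0.5 0.1; 0 0 0 0 0 0.5 0.1"
}}

```text
time: 11.45
tool_pos: [507.7, 219.4, 128.4]
tcp_rot: [3.142, 0.0, 1.557]
contact_force: [-0.5, -0.3, 0.1]
grip_width: 50.6
```

Emit:
{"name": "step_arm", "arguments": {
  "increments": "0 0 0 0 0 -6 0.1; 0 0 0 0 0 -18 0.1; 0 0 0 0 0 -35 0.1; 0 0 0 0 0 -60 0.1; 0 0 0 0 0 -90 0.1; 0 0 0 0 0 -110 0.1; 0 0 0 0 -100 -110 0.1; 0 0 0 0 -100 -110 0.1; 0 0 0 -60 -100 -110 0.1; 0 0 0 -120 -100 -110 0.1; 0 0 0 -180 -100 -110 0.1; 0 0 0 -180 -100 -110 0.1; 0 0 0 -180 -100 -110 0.1; 0 0 0 -180 -100 -110 0.1"
}}

```text
time: 13.2
tool_pos: [405.3, 42.0, 238.7]
tcp_rot: [3.141, -0.0, 1.559]
contact_force: [-0.3, 0.5, -0.1]
grip_width: 50.5
```

Run:
```python
from h import *
from plant import *
go([507.7,219.4,128],89.2)
for n in("side","top"):
    c=capture(n); pickle.dump(c,open(f"{n}7.pkl","wb")); cv2.imwrite(f"pics/{n}7.png",c["frame"][:,:,::-1])
crop("s7z","side7.pkl",105,200,165,140,4)
crop("t7z","top7.pkl",95,130,110,115,5)
```

```text
t 13.2 pos [405.3  42.  238.7] rpy deg [ 1.7997e+02 -1.0000e-02  8.9310e+01] F [-0.3  0.5 -0.1] M [-0.01 -0.08 -0.  ] w 50.5 j6 -0.07
rotvec [ 0.0005 -0.0002  0.002 ] shift [178.6 100.3 110.8]
```

View pics/s7z.png

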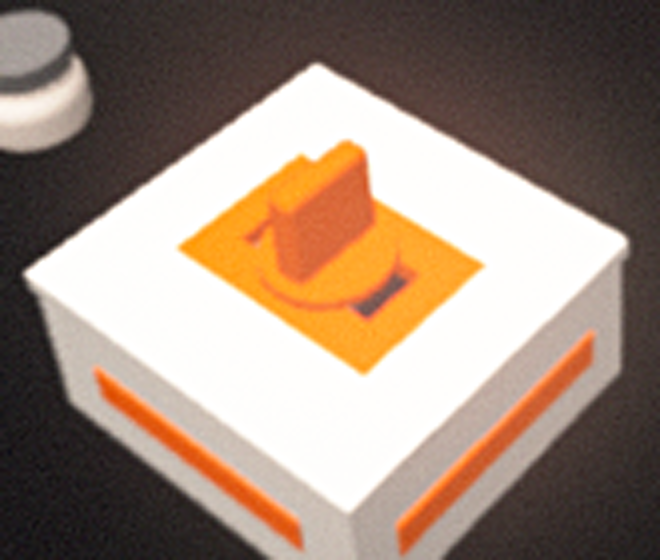

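View pics/t7z.png

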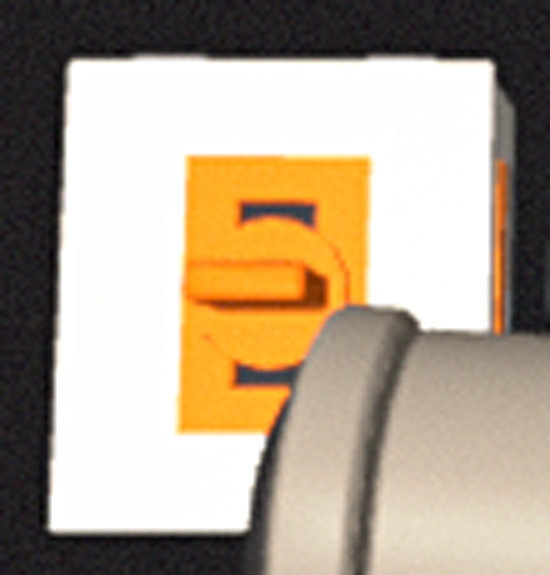

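View pics/top7.png

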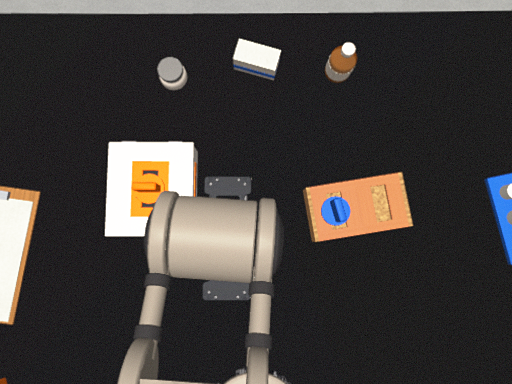

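Run:
```python
from h import *
tb=lambda p:[(p[0]+.5)/5-.5+95,(p[1]+.5)/5-.5+130]
q=np.array([onz("top7.pkl",tb(p),145) for p in[(186,262),(303,262),(308,301),(186,301)]])
print(q.round(1),q.mean(0).round(1)); d=q[0]+q[3]-q[1]-q[2]; print(np.degrees(np.arctan2(d[1],d[0])))
print("collar c",onz("top7.pkl",tb((273,292)),96).round(1))
from plant import *
print(close_job())
```

```text
[[514.2 241.4 145. ]
 [513.8 195.  145. ]
 [498.2 192.7 145. ]
 [498.6 241.  145. ]] [506.2 217.5 145. ]
89.56050237094676
collar c [507.5 218.6  96. ]
the job is handed in; nothing more can be done
None
```

I locked the box: the orange toggle is in the lid slot with its head turned across it, and the gripper let go and moved clear. I handed the job in at about 13 s; no verdict was reported.

**What I did:** I lifted the toggle out of the stand and lowered its head lengthwise through the slot. Contact began at about TCP z 128.7 mm, where the collar was expected to meet the lid. I then turned it 90° and released it.

**Last checks, from the final pictures:**
- **Position:** the collar centre measured (507.5, 218.6) mm against the slot centre at (507.7, 219.4) mm, so about 1 mm off.
- **Angle:** the wing lies at 89.6°, and square across the slot is 89.2°.
- **Upright:** the wing top is about 2 mm from the collar centre, so the toggle is upright to within the picture accuracy.
- **Height:** the collar appears to rest on the lid. I did not measure its height after release. The toggle's centre was about 30 mm above the lid by the arm reading just as the jaws opened.
- **Blue toggle:** it is still in the stand, at the same pixel position as at the start, about (336, 211).
- **Robot:** the contact force is about zero and the arm is clear of everything.

No check failed or disagreed.

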